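# Dispense one gauge disc and slide it onto the viewing window

## Task

Press the black plunger of the disc dispenser all the way down, once only, and let it spring back, so that a single steel disc comes out into the channel. Then nudge that disc along the channel with the fingertips, away from the white reference ball, until it lies on the round window near the channel's other end. Keep the disc flat, do not lift it, keep off the reference ball, and leave the other discs and everything else where they are.

Things in the scene. Friction and masses are not known exactly. Their poses are not given: they have to be found in the camera images.
- dispenser: The disc dispenser, fixed: a white base plate (x -111 to +94 mm, y -114 to +114 mm, top 12 mm above the table: the deck) with an aluminium magazine, a plunger tower and a shallow channel. Origin: under the magazine's centre, at table height; +x is the way discs are ejected, y runs along the channel, z up. The tower (44 x 48 mm, 62 mm above the table) is centred at x -75 mm, y 0.
- plunger_top (a point): Centre of the top face of the plunger's round black head (34 mm across, 9 mm thick), 108 mm above the table when up; moves down with the plunger.
- plunger_head (a joint): Plunger travel in m: 0 = up, 0.030 = fully down (hard stop). It springs back by itself; pressing takes about 4 N at the start and 7 to 12 N at the bottom.
- disc_bottom: The disc to be dispensed: steel-coloured, 40 mm across, 15 mm thick, 35 to 70 g, the lowest of the stack at the start. Origin: centre of its underside; z is its axis.
- disc_middle: The second disc of the stack, same size; must stay in the magazine (it drops 15 mm when the first one is out).
- disc_top: The third disc of the stack, same size; must stay in the magazine.
- magazine (a point): Centre of the magazine's floor, on the deck. The magazine is 54 x 54 mm outside, its top 66 mm above the table, open above, and holds the three discs. Pressing the plunger moves a flat blade that pushes the lowest disc out to the middle of the channel; as the plunger rises the blade withdraws and the stack drops, so a second press would eject a second disc.
- channel_mid (a point): Middle of the channel's floor, on the deck, 62 mm from the magazine's centre; a pressed-out disc lies about here. The channel is 48 mm wide and runs 107 mm each way along the dispenser's y to an end stop; lips and stops are only 6 mm high. The window is 85 mm from here at one end, the reference ball 85 mm at the other.
- window: The round frosted white window with a thin steel rim, 46 mm across, flush in the channel floor near one end (its centre is 22 mm from the end stop; a disc touching the stop is 2 mm past its centre). Origin: its centre, at deck height. Which end it is at varies.
- reference_ball: A white ceramic ball, 18 mm across, on a thin steel stem fixed to the channel floor near the end opposite the window; its top is 37 mm above the deck. Origin: centre of its foot. Not to be touched.
- ring_gauge: Loose steel ring, 42 mm across, 16 mm high, standing on the base plate beside the tower; leave alone. Origin under its centre.
- vial: Loose small amber jar, 28 mm across, 50 mm high, on the base plate at the tower's other side; leave alone. Origin under its centre.
- plug_gauge: Loose upright steel plug gauge, 26 mm across, 66 mm high, on the table beyond the channel's outer lip; leave alone. Origin under its centre.
- gauge_blocks: Loose pair of steel gauge blocks, 35 x 18 x 30 mm, on the table; leave alone. Origin under their centre.
- hex_driver: Loose screwdriver, 160 mm long, lying on the table; leave alone.
Not all that is in view belongs to the job. What is shaped like the disc_top but purple is not meant.

How it is judged (in metres and radians):
On the way, in this order (a step that is already met when the one before it is completed fails the run):
1. the plunger is pressed fully down (value of joint plunger_head above 0.027 m), for 0.05 s.
2. the plunger is back up and one disc lies in the channel (value of joint plunger_head below 0.004 m and x of disc_bottom in the frame of dispenser above 0.054 m and height (world z) of disc_bottom below 0.015 m), for 0.1 s.
3. the disc has been nudged onto the window (horizontal distance between disc_bottom and window below 0.008 m), for 0.2 s.
At the end, for the whole second after the job is handed in: The dispensed disc lies flat and still in the channel, its centre within 8 mm of the window's centre; the plunger is up (within 4 mm); the other two discs are still in the magazine (within 12 mm of its centre) (horizontal distance between disc_bottom and window below 0.008 m and height (world z) of disc_bottom below 0.015 m and angle between disc_bottom's own z axis and vertical below 0.06 rad and linear speed of disc_bottom below 0.01 m/s and value of joint plunger_head below 0.004 m and horizontal distance between each of disc_middle, disc_top and magazine below 0.012 m); the robot touches nothing.
It fails at once if a second disc is ejected or pulled out (x of any of disc_middle, disc_top in the frame of dispenser above 0.02 m or height (world z) of disc_middle above 0.04 m or height (world z) of disc_top above 0.055 m).
It fails at once if the disc is lifted (more than 10 mm off the deck) or tipped over (more than 30 degrees) (height (world z) of disc_bottom above 0.022 m or angle between disc_bottom's own z axis and vertical above 0.52 rad).
It fails at once if the reference ball is touched (more than 2 N) (contact force between any of the fingers, the arm, disc_bottom and reference_ball above 2 N).
It fails at once if a loose bystander is moved more than 15 mm (distance of any of ring_gauge, vial, plug_gauge, gauge_blocks, hex_driver from where it was at the start of the episode above 0.015 m).
It also fails if it takes over 38 s, if anything falls off the work surface, if the arm or the gripper's body presses on something with over 40 N, if the wrist force passes 120 N, or if a joint passes its speed limit or range.

## Robot

A 6-joint arm with a two-finger parallel gripper is mounted at the origin on the work surface. World frame = base frame: x ahead of the robot, y to its left, z up, the work surface at z = 0. Lengths are in m, angles in degrees, forces in N, time in s.
With the tool pointing down it reaches from about 0.375 to 0.9 m from the base axis. Payload 3.1 kg.
Tool frame: the origin (TCP) lies at the very end of the fingers, on their centre line; the grasp point (between the pads) lies bot.grip_point_offset behind it (bot.grip_point_offset is the distance from the TCP to the grasp point, in m); z points along the fingers, y is the line along which they close (so a half turn about z gives the same grasp; the last joint's range is limited). The gripper opens to 87 mm and grips with 3 to 60 N. Pads are 19 mm wide; open, the fingers measure 117 mm over their backs; the gripper's body (75 mm by 190 mm) begins 51 mm behind the grasp point.
Start: joints at [-86.03, 30.224, 82.088, -0, 67.689, -10.227], TCP at [0.153, -0.606, 0.223] pointing down, gripper open.
Joint ranges: [-176.69, 176.69], [-43.24, 126.21], [12.49, 139.97], [-82, 262], [0, 151.66], [-163.58, 163.58]. Speed limits (degrees/s): [159.86, 159.86, 180, 180, 180, 180].

## Interface

Orientations are given as a 3x3 rotation matrix whose columns are the frame's x, y, z axes.
In Python, from rig import bot, viewer, ticket gives the robot as it stands.
- The arm moves only by the tool servo_tool, never from a script. Its argument "targets" is a list of rows, each an object with "offset": the shift along the tool's x, y, z in m, a list of three; "dr": the turn, a rotation vector about the tool's x, y, z in degrees, a list of three. In form: [{"offset": [x, y, z], "dr": [ax, ay, az]}, ...]. A call has 1 to 20 rows; each row is the pose to reach, as a shift and turn from the pose commanded when the call began, along the tool's axes at that moment; what a row does not reach only later rows make up. A row lasts 1/12 s, in which the tool goes at most 41.7 mm and 7.16 degrees, less where a joint would pass 70% of its speed; a pose out of reach is approached as far as the arm can. A call with a gripper value outside its range is refused whole. "gripper" is the gripper command: -1 is fully open, 1 is shut, values between are in proportion, set as the call begins (left out, the last holds). The fingers move at their own pace and stop on an object; the grip force is fixed at half the most. Time passes only in rows, so rows that repeat a pose let the fingers close. It gives the time, the measured TCP pose, the force, the opening and the grip force at its end, in the units of the state.
- bot.read_state(): the state, without advancing time (a new reading comes with each control period).
- viewer.capture(name): name is "scene" or "top"; returns a dict with "color" (420x560x3 uint8, red, green, blue), "camera_matrix" (3x3 intrinsics, pixels), "k1" (the pictures are not rectified: a ray, as slopes to the right and down, at radius r is drawn at 1 + k1 r^2 times it, then the intrinsics apply), "R" (3x3) and "t" (3): a world point X has camera coordinates R X + t. Camera axes: x right, y down, z forward; pixel columns grow to the right and rows downward; lengths in m; the calibration is good to about 2 mm. A picture is of the moment at which its call begins. There is no depth.
- ticket.hand_in(): hands the job in; it is judged then, once.
The state is a dict: "time_s": time; "joint_positions": joint angles; "qvel": joint speeds; "tau": joint torques, N m; "position": TCP position; "tcp_rot": TCP orientation; "force": force on the tool from outside, world axes, zero at the start; "moment": the same for the moment, N m; "opening": opening from 0.0 (shut) to 1.0 (fully open); "grasp_force": force on a finger pad.
Only numpy, scipy, OpenCV 4.12 (cv2) and the standard library are available. Lean on these libraries where they do the work, as an engineer would, in place of code of your own. Each camera call takes 0.05 s, during which the arm holds its last target. There are 200 camera calls.

## Working session

There is one attempt and no reset: what is moved stays moved. The work goes in short steps, Python scripts to look and compute and a tool call to move; the robot and the scene stay as the last step left them, time stands still between calls to the robot, and variables do not carry over. Pictures are saved under pics/ and viewed, at most 10 in all, crops included, and the job is handed in when it is done.

Besides the shell and the picture viewer there is one more tool, called in YAML: its name, and indented under it one key for each argument. servo_tool: Moves the arm, as the interface text tells. Its arguments: {"type":"object","properties":{"targets":{"type":"array"},"gripper":{"type":"number"}},"required":["targets"]}

```bash
mkdir -p pics
cat > h.py <<'E'
import numpy as np, cv2
from rig import bot, viewer, ticket
def cap(n,f=None):
    c=viewer.capture(n)
    if f: cv2.imwrite(f,cv2.cvtColor(c["color"],cv2.COLOR_RGB2BGR))
    return c
def ray(c,u,v,z):
    K=np.array(c["camera_matrix"]);d=np.array([(u-K[0,2])/K[0,0],(v-K[1,2])/K[1,1]])
    s=d.copy()
    for _ in range(20): s=d/(1+c["k1"]*(s@s))
    R=np.array(c["R"]);t=np.array(c["t"]);o=-R.T@t;w=R.T@np.array([s[0],s[1],1])
    return o+w*(z-o[2])/w[2]
def proj(c,X):
    p=np.array(c["R"])@np.array(X)+np.array(c["t"]);s=p[:2]/p[2];s=s*(1+c["k1"]*(s@s));K=np.array(c["camera_matrix"])
    return s*[K[0,0],K[1,1]]+K[:2,2]
E
python3 - <<'E'
from h import *
a=cap("scene","pics/s0.png");b=cap("top","pics/t0.png")
for c in(a,b): print(-np.array(c["R"]).T@c["t"],c["camera_matrix"][0],c["k1"])
s=bot.read_state();print(s["position"],np.round(s["tcp_rot"],3),s["time_s"],bot.grip_point_offset)
E
```

```text
[ 1.06668207 -0.29475891  0.8642963 ] [486.07056162   0.         280.48448576] -0.09459862110653147
[ 0.40778106 -0.12035094  0.91649903] [426.95857435   0.         275.20530961] -0.07101173198574182
[ 0.15325363 -0.60524849  0.22165951] [[ 0.969  0.245 -0.   ]
 [ 0.245 -0.969  0.002]
 [ 0.    -0.002 -1.   ]] 0.1 0.0187
```

View pics/s0.png

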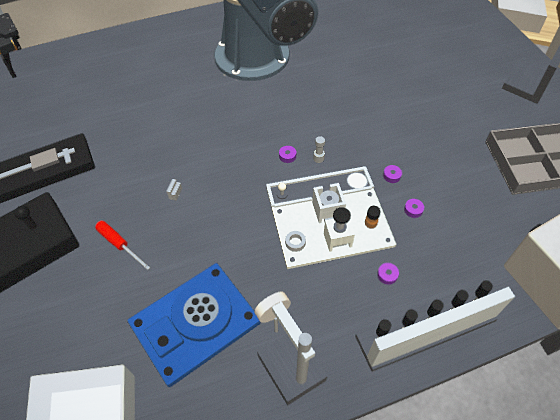

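View pics/t0.png

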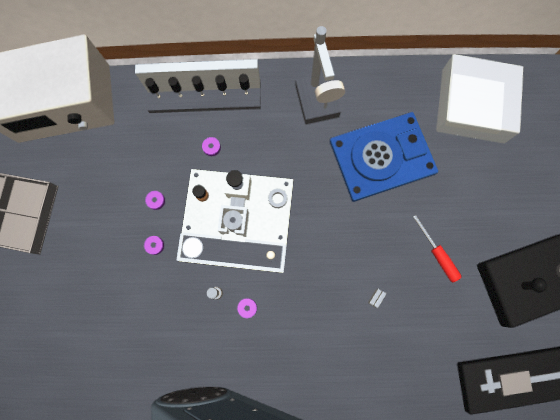

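The top view shows the plunger head at (235,179), the magazine at (233,221) with grey steel discs, the window at (192,247) and the ball at (270,255). The purple rings at (211,146), (154,200), (153,245) and (247,308) are decoys. I'll measure the plate and take one enlarged crop to confirm.

Run:
```python
from h import *
b=cap("top");im=b["color"]
crop=cv2.cvtColor(im[155:320,140:320],cv2.COLOR_RGB2BGR);cv2.imwrite("pics/c0.png",cv2.resize(crop,None,fx=3.6,fy=3.6,interpolation=cv2.INTER_CUBIC))
m=((im.min(2)>150)).astype(np.uint8)
m[:160]=0;m[285:]=0;m[:,:165]=0;m[:,305:]=0
cs,_=cv2.findContours(m,cv2.RETR_EXTERNAL,cv2.CHAIN_APPROX_NONE)
h=cv2.convexHull(np.vstack([c for c in cs if len(c)>40]))
q=cv2.approxPolyDP(h,6,True)[:,0].astype(float);print(q)
W=np.array([ray(b,u,v,0.012)[:2] for u,v in q]);print(W.round(4),np.linalg.norm(W-np.roll(W,-1,0),axis=1))
H=np.array([ray(b,u,v,0.012)[:2] for u,v in h[:,0]],np.float32)
(c,wh,ang)=cv2.minAreaRect(H);print("rect",c,wh,ang)
for n,u,v,z in(("plunger",235,179,.108),("mag",233,221,.057),("win",192,247,.012),("ball",270.5,255,.04),("plug",214,292.5,.066)): print(n,ray(b,u,v,z)[:2].round(4))
```

```text
[[191. 169.]
 [292. 179.]
 [283. 272.]
 [176. 259.]]
[[ 0.6815  0.0856]
 [ 0.6517 -0.1374]
 [ 0.4504 -0.1126]
 [ 0.4829  0.1152]] [0.22498949 0.20281878 0.23015366 0.20076281]
rect (0.5662423968315125, -0.012110203504562378) (0.23074139654636383, 0.20510061085224152) 82.46089935302734
plunger [ 0.6292 -0.0239]
mag [ 0.5544 -0.0133]
win [0.5079 0.0809]
ball [ 0.4844 -0.0881]
plug [0.4106 0.0241]
```

View pics/c0.png

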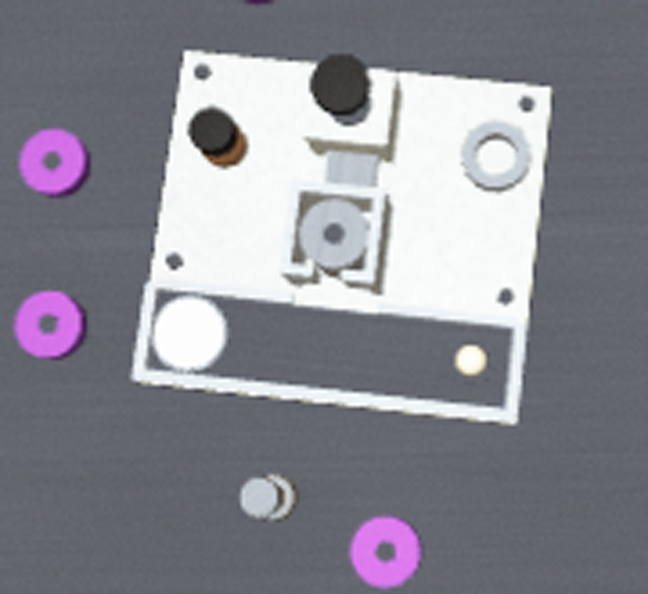

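Crop confirms it: the grey steel disc is in the magazine at (333,233), with the black plunger at (340,85), the window at (188,333) and the ball at (470,358). The plate fit agrees with the features to about 3 mm: plunger ≈ (0.6305,-0.022), channel middle ≈ (0.496,-0.003), window ≈ (0.5077,0.081), and the channel axis turned 7.5°. Next I shut the gripper and go above the plunger, turning so the tool's x runs along the channel.

servo_tool:
  targets:
    - {"offset":[0.605,-0.448,0.0],"dr":[0,0,-68.2]}
    - {"offset":[0.605,-0.448,0.0],"dr":[0,0,-68.2]}
    - {"offset":[0.605,-0.448,0.0],"dr":[0,0,-68.2]}
    - {"offset":[0.605,-0.448,0.0],"dr":[0,0,-68.2]}
    - {"offset":[0.605,-0.448,0.0],"dr":[0,0,-68.2]}
    - {"offset":[0.605,-0.448,0.0],"dr":[0,0,-68.2]}
    - {"offset":[0.605,-0.448,0.0],"dr":[0,0,-68.2]}
    - {"offset":[0.605,-0.448,0.0],"dr":[0,0,-68.2]}
    - {"offset":[0.605,-0.448,0.0],"dr":[0,0,-68.2]}
    - {"offset":[0.605,-0.448,0.0],"dr":[0,0,-68.2]}
    - {"offset":[0.605,-0.448,0.0],"dr":[0,0,-68.2]}
    - {"offset":[0.605,-0.448,0.0],"dr":[0,0,-68.2]}
    - {"offset":[0.605,-0.448,0.0],"dr":[0,0,-68.2]}
    - {"offset":[0.605,-0.448,0.0],"dr":[0,0,-68.2]}
    - {"offset":[0.605,-0.448,0.0],"dr":[0,0,-68.2]}
    - {"offset":[0.605,-0.448,0.0],"dr":[0,0,-68.2]}
    - {"offset":[0.605,-0.448,0.0],"dr":[0,0,-68.2]}
    - {"offset":[0.605,-0.448,0.0],"dr":[0,0,-68.2]}
    - {"offset":[0.605,-0.448,0.0],"dr":[0,0,-68.2]}
    - {"offset":[0.605,-0.448,0.0],"dr":[0,0,-68.2]}
  gripper: 1

```text
time_s: 1.82
position: [0.6308, -0.0208, 0.2219]
tcp_rot: [[0.128, 0.992, -0.0], [0.992, -0.128, 0.0], [-0.0, -0.0, -1.0]]
force: [-0.7, 0.9, 0.2]
opening: 0.003
grasp_force: 0.0
```

servo_tool:
  targets:
    - {"offset":[0,0,0.03],"dr":[0,0,0]}
    - {"offset":[0,0,0.06],"dr":[0,0,0]}
    - {"offset":[0,0,0.09],"dr":[0,0,0]}
    - {"offset":[0,0,0.108],"dr":[0,0,0]}
    - {"offset":[0,0,0.112],"dr":[0,0,0]}
    - {"offset":[0,0,0.115],"dr":[0,0,0]}
    - {"offset":[0,0,0.118],"dr":[0,0,0]}
    - {"offset":[0,0,0.121],"dr":[0,0,0]}
    - {"offset":[0,0,0.124],"dr":[0,0,0]}
    - {"offset":[0,0,0.127],"dr":[0,0,0]}
    - {"offset":[0,0,0.13],"dr":[0,0,0]}
    - {"offset":[0,0,0.133],"dr":[0,0,0]}
    - {"offset":[0,0,0.136],"dr":[0,0,0]}
    - {"offset":[0,0,0.139],"dr":[0,0,0]}
    - {"offset":[0,0,0.141],"dr":[0,0,0]}
    - {"offset":[0,0,0.143],"dr":[0,0,0]}
    - {"offset":[0,0,0.1435],"dr":[0,0,0]}
    - {"offset":[0,0,0.1435],"dr":[0,0,0]}

```text
time_s: 3.32
position: [0.629, -0.0241, 0.0816]
tcp_rot: [[0.132, 0.991, -0.001], [0.991, -0.132, -0.001], [-0.001, -0.001, -1.0]]
force: [-5.4, -1.7, 6.1]
opening: 0.008
grasp_force: 3.3
```

servo_tool:
  targets:
    - {"offset":[0,0,0.001],"dr":[0,0,0]}
    - {"offset":[0,0,0.002],"dr":[0,0,0]}
    - {"offset":[0,0,0.003],"dr":[0,0,0]}
    - {"offset":[0,0,0.003],"dr":[0,0,0]}

```text
time_s: 3.65
position: [0.629, -0.0241, 0.0787]
tcp_rot: [[0.132, 0.991, -0.001], [0.991, -0.132, -0.001], [-0.001, -0.001, -1.0]]
force: [-5.2, 0.1, 6.2]
opening: 0.004
grasp_force: 3.5
```

Run:
```python
from h import *
a=cap("scene");im=cv2.cvtColor(a["color"],cv2.COLOR_RGB2BGR)
cv2.imwrite("pics/c1.png",cv2.resize(im[100:280,240:420],None,fx=3.3,fy=3.3,interpolation=cv2.INTER_CUBIC))
s=bot.read_state();print(s["force"],s["position"])
```

```text
[-5.17526146 -0.88603338  7.36251771] [ 0.6289393  -0.02414002  0.07867094]
```

View pics/c1.png

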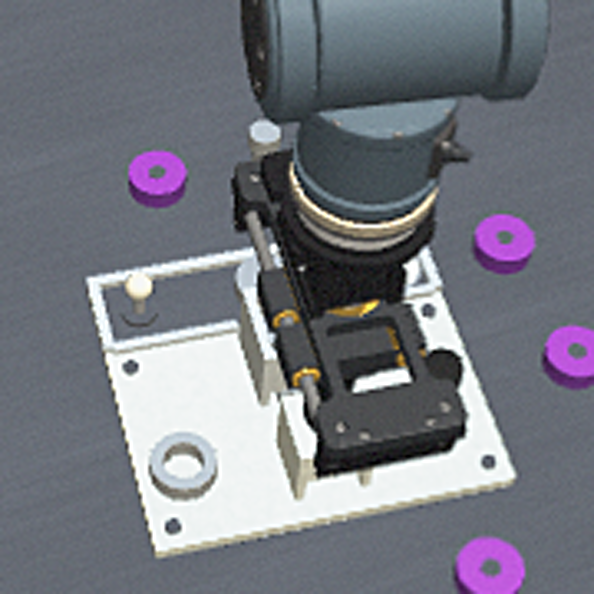

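The disc's edge now shows in the channel at crop (245,280), and the ball at (138,288) is untouched. I'll press a little more to reach the hard stop.

servo_tool:
  targets:
    - {"offset":[0,0,0.001],"dr":[0,0,0]}
    - {"offset":[0,0,0.002],"dr":[0,0,0]}
    - {"offset":[0,0,0.002],"dr":[0,0,0]}

```text
time_s: 3.95
position: [0.629, -0.0241, 0.0783]
tcp_rot: [[0.132, 0.991, -0.001], [0.991, -0.132, -0.001], [-0.001, -0.001, -1.0]]
force: [-7.6, -0.7, 14.6]
opening: 0.002
grasp_force: 7.9
```

The height stalled while the force jumped to 14.6 N, so this is the hard stop. Releasing upward.

servo_tool:
  targets:
    - {"offset":[0,0,-0.004],"dr":[0,0,0]}
    - {"offset":[0,0,-0.008],"dr":[0,0,0]}
    - {"offset":[0,0,-0.013],"dr":[0,0,0]}
    - {"offset":[0,0,-0.018],"dr":[0,0,0]}
    - {"offset":[0,0,-0.023],"dr":[0,0,0]}
    - {"offset":[0,0,-0.028],"dr":[0,0,0]}
    - {"offset":[0,0,-0.033],"dr":[0,0,0]}
    - {"offset":[0,0,-0.045],"dr":[0,0,0]}
    - {"offset":[0,0,-0.07],"dr":[0,0,0]}
    - {"offset":[0,0,-0.1],"dr":[0,0,0]}
    - {"offset":[0,0,-0.12],"dr":[0,0,0]}
    - {"offset":[0,0,-0.12],"dr":[0,0,0]}

```text
time_s: 4.95
position: [0.6334, -0.0235, 0.1997]
tcp_rot: [[0.132, 0.991, 0.01], [0.991, -0.132, -0.002], [-0.0, 0.011, -1.0]]
force: [0.2, -0.3, 0.0]
opening: 0.005
grasp_force: 0.0
```

Run:
```python
from h import *
a=cap("scene");b=cap("top")
A,B=[cv2.cvtColor(c["color"],cv2.COLOR_RGB2BGR) for c in(a,b)]
f=lambda x:cv2.resize(x,None,fx=2.2,fy=2.2,interpolation=cv2.INTER_CUBIC)
cv2.imwrite("pics/c2.png",np.hstack([f(A[110:290,240:420]),f(B[155:335,145:325])]))
print(bot.read_state()["position"])
```

```text
[ 0.63045407 -0.0230153   0.19525488]
```

View pics/c2.png

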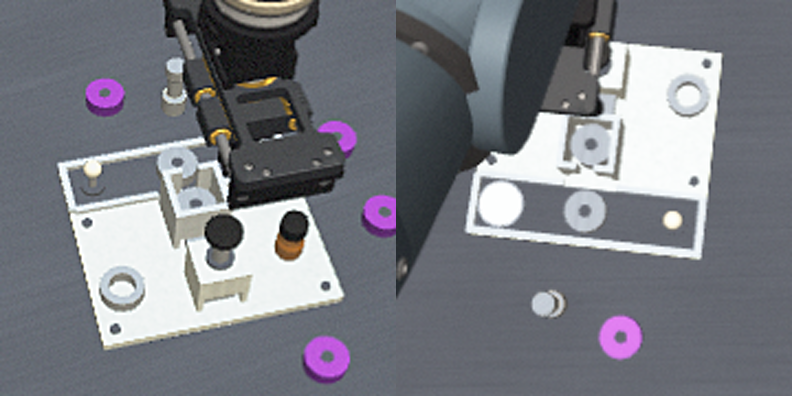

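The plunger is up and one disc lies at mid-channel, crop (585,211), which is top-view pixel (231,251). The other discs are still in the magazine. I'll work out the approach behind the disc on the ball side, and the push distance.

Run:
```python
from h import *
b=cap("top")
d=ray(b,230.9,250.9,.027)[:2];w=ray(b,192.7,247.7,.012)[:2];ball=ray(b,145+(673-396)/2.2,155+219/2.2,.04)[:2]
u=(w-ball);print(d,w,ball,np.linalg.norm(u));u/=np.linalg.norm(u);print("u",u,"travel",(w-d)@u,"ball-disc",(d-ball)@u)
s=bot.read_state();R=np.array(s["tcp_rot"]);p=np.array(s["position"]);print(p,s["force"],R.round(3))
T=d-u*0.045
print("approach",T,R.T@(np.r_[T,.09]-p))
n=np.array([-u[1],u[0]]);O=np.array([.5578,-.011])
print("lateral from outer lip(24=mid):",(d-w)@n)
```

```text
[ 0.49610499 -0.00478122] [0.50636527 0.07938515] [ 0.4853076 -0.0889293] 0.16962658694332358
u [0.12414137 0.99226454] travel 0.08478902818531803 ball-disc 0.08483755875800551
[ 0.62947242 -0.02289144  0.19386452] [-0.4137876  -0.10385955  0.05075014] [[ 0.132  0.991 -0.001]
 [ 0.991 -0.132  0.   ]
 [ 0.    -0.001 -1.   ]]
approach [ 0.49051863 -0.04943312] [-0.04469633 -0.13414929  0.10395509]
lateral from outer lip(24=mid): -0.00026761489778877643
```

servo_tool:
  targets:
    - {"offset":[-0.012,-0.034,0],"dr":[0,0,0]}
    - {"offset":[-0.023,-0.068,0],"dr":[0,0,0]}
    - {"offset":[-0.034,-0.102,0],"dr":[0,0,0]}
    - {"offset":[-0.0447,-0.134,0],"dr":[0,0,0]}
    - {"offset":[-0.0447,-0.134,0.03],"dr":[0,0,0]}
    - {"offset":[-0.0447,-0.134,0.06],"dr":[0,0,0]}
    - {"offset":[-0.0447,-0.134,0.09],"dr":[0,0,0]}
    - {"offset":[-0.0447,-0.134,0.11],"dr":[0,0,0]}
    - {"offset":[-0.0447,-0.134,0.12],"dr":[0,0,0]}
    - {"offset":[-0.0447,-0.134,0.12],"dr":[0,0,0]}
    - {"offset":[-0.0447,-0.134,0.12],"dr":[0,0,0]}

```text
time_s: 6.02
position: [0.4907, -0.0495, 0.0734]
tcp_rot: [[0.132, 0.991, -0.002], [0.991, -0.132, 0.001], [0.0, -0.002, -1.0]]
force: [-0.3, 0.2, 0.0]
opening: 0.003
grasp_force: 0.0
```

Run:
```python
from h import *
a=cap("scene");b=cap("top")
A,B=[cv2.cvtColor(c["color"],cv2.COLOR_RGB2BGR) for c in(a,b)]
f=lambda x:cv2.resize(x,None,fx=2.2,fy=2.2,interpolation=cv2.INTER_CUBIC)
cv2.imwrite("pics/c3.png",np.hstack([f(A[110:290,240:420]),f(B[155:335,145:325])]))
s=bot.read_state();print(s["position"],np.array(s["tcp_rot"]).round(3),s["force"])
```

```text
[ 0.49191791 -0.0499012   0.07473944] [[ 0.132  0.991  0.001]
 [ 0.991 -0.132 -0.   ]
 [-0.     0.001 -1.   ]] [0.46398325 0.13277177 0.06889656]
```

View pics/c3.png

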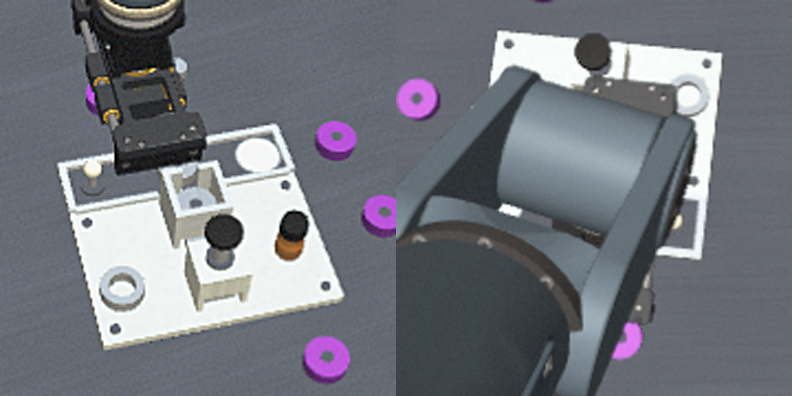

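The fingers are over the channel between the disc and the ball: scene-crop ball at (92,170), gripper at (155,150), nothing touching. I'll descend to z = 0.020.

servo_tool:
  targets:
    - {"offset":[0,0,0.012],"dr":[0,0,0]}
    - {"offset":[0,0,0.024],"dr":[0,0,0]}
    - {"offset":[0,0,0.036],"dr":[0,0,0]}
    - {"offset":[0,0,0.046],"dr":[0,0,0]}
    - {"offset":[0,0,0.052],"dr":[0,0,0]}
    - {"offset":[0,0,0.054],"dr":[0,0,0]}
    - {"offset":[0,0,0.054],"dr":[0,0,0]}
    - {"offset":[0,0,0.054],"dr":[0,0,0]}

```text
time_s: 6.78
position: [0.4916, -0.0498, 0.0204]
tcp_rot: [[0.132, 0.991, 0.001], [0.991, -0.132, -0.0], [-0.0, 0.001, -1.0]]
force: [-0.3, -0.8, 0.3]
opening: 0.005
grasp_force: 0.0
```

servo_tool:
  targets:
    - {"offset":[0.005,0,0],"dr":[0,0,0]}
    - {"offset":[0.01,0,0],"dr":[0,0,0]}
    - {"offset":[0.014,0,0],"dr":[0,0,0]}
    - {"offset":[0.017,0,0],"dr":[0,0,0]}
    - {"offset":[0.02,0,0],"dr":[0,0,0]}
    - {"offset":[0.024,0,0],"dr":[0,0,0]}
    - {"offset":[0.028,0,0],"dr":[0,0,0]}
    - {"offset":[0.032,0,0],"dr":[0,0,0]}
    - {"offset":[0.036,0,0],"dr":[0,0,0]}
    - {"offset":[0.04,0,0],"dr":[0,0,0]}
    - {"offset":[0.045,0,0],"dr":[0,0,0]}
    - {"offset":[0.05,0,0],"dr":[0,0,0]}
    - {"offset":[0.055,0,0],"dr":[0,0,0]}
    - {"offset":[0.06,0,0],"dr":[0,0,0]}
    - {"offset":[0.065,0,0],"dr":[0,0,0]}
    - {"offset":[0.07,0,0],"dr":[0,0,0]}
    - {"offset":[0.075,0,0],"dr":[0,0,0]}
    - {"offset":[0.08,0,0],"dr":[0,0,0]}
    - {"offset":[0.084,0,0],"dr":[0,0,0]}
    - {"offset":[0.084,0,0],"dr":[0,0,0]}

```text
time_s: 8.45
position: [0.5023, 0.0343, 0.02]
tcp_rot: [[0.132, 0.991, -0.0], [0.991, -0.132, 0.0], [0.0, -0.0, -1.0]]
force: [-0.1, 0.4, 0.4]
opening: 0.009
grasp_force: 0.0
```

Run:
```python
from h import *
a=cap("scene");b=cap("top")
A,B=[cv2.cvtColor(c["color"],cv2.COLOR_RGB2BGR) for c in(a,b)]
f=lambda x,s:cv2.resize(x,None,fx=s,fy=s,interpolation=cv2.INTER_CUBIC)
cv2.imwrite("pics/c4.png",np.hstack([f(A[140:240,300:400],4),f(B[205:305,160:260],4)]))
s=bot.read_state();print(s["position"],s["force"])
```

```text
[0.50230948 0.03375633 0.02003328] [0.55144766 0.4193947  0.71958973]
```

View pics/c4.png

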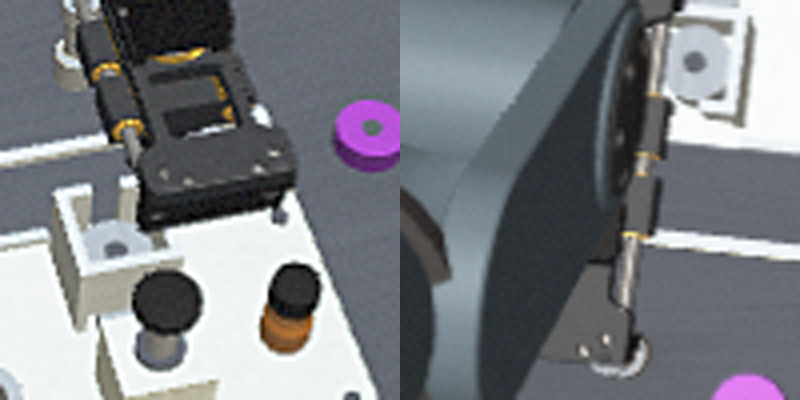

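The gripper hides the disc in both views. The magazine stack at crop (115,245) and the plug gauge are undisturbed. By geometry about 17 mm remain, and the stop sits 2 mm past the window's centre, so I'll push slowly.

servo_tool:
  targets:
    - {"offset":[0.003,0,0],"dr":[0,0,0]}
    - {"offset":[0.006,0,0],"dr":[0,0,0]}
    - {"offset":[0.009,0,0],"dr":[0,0,0]}
    - {"offset":[0.012,0,0],"dr":[0,0,0]}
    - {"offset":[0.014,0,0],"dr":[0,0,0]}
    - {"offset":[0.015,0,0],"dr":[0,0,0]}
    - {"offset":[0.016,0,0],"dr":[0,0,0]}
    - {"offset":[0.016,0,0],"dr":[0,0,0]}
    - {"offset":[0.016,0,0],"dr":[0,0,0]}

```text
time_s: 9.3
position: [0.5045, 0.0494, 0.0201]
tcp_rot: [[0.132, 0.991, 0.0], [0.991, -0.132, 0.0], [0.0, 0.0, -1.0]]
force: [-0.3, 0.5, -0.9]
opening: 0.005
grasp_force: 0.0
```

servo_tool:
  targets:
    - {"offset":[-0.005,0,0],"dr":[0,0,0]}
    - {"offset":[-0.015,0,0],"dr":[0,0,0]}
    - {"offset":[-0.02,0,-0.005],"dr":[0,0,0]}
    - {"offset":[-0.02,0,-0.03],"dr":[0,0,0]}
    - {"offset":[-0.02,0,-0.06],"dr":[0,0,0]}
    - {"offset":[-0.02,0,-0.1],"dr":[0,0,0]}
    - {"offset":[-0.04,0,-0.13],"dr":[0,0,0]}
    - {"offset":[-0.07,0,-0.15],"dr":[0,0,0]}
    - {"offset":[-0.1,0,-0.16],"dr":[0,0,0]}
    - {"offset":[-0.14,0,-0.16],"dr":[0,0,0]}
    - {"offset":[-0.18,0,-0.16],"dr":[0,0,0]}
    - {"offset":[-0.22,0,-0.16],"dr":[0,0,0]}
    - {"offset":[-0.22,0,-0.16],"dr":[0,0,0]}
    - {"offset":[-0.22,0,-0.16],"dr":[0,0,0]}

```text
time_s: 10.47
position: [0.4747, -0.1715, 0.1804]
tcp_rot: [[0.138, 0.99, 0.001], [0.99, -0.138, -0.0], [-0.0, 0.001, -1.0]]
force: [-0.5, 0.4, -1.0]
opening: 0.004
grasp_force: 0.0
```

Run:
```python
from h import *
a=cap("scene");b=cap("top")
A,B=[cv2.cvtColor(c["color"],cv2.COLOR_RGB2BGR) for c in(a,b)]
f=lambda x,s:cv2.resize(x,None,fx=s,fy=s,interpolation=cv2.INTER_CUBIC)
cv2.imwrite("pics/c5.png",np.hstack([f(A[140:240,300:400],4),f(B[205:305,160:260],4)]))
s=bot.read_state();print(s["position"],s["force"])
w=[.507,.0803,.012]
for c in(a,b):print("window px",proj(c,w),"disc top if centred",proj(c,[.507,.0803,.027]))
```

```text
[ 0.47449015 -0.16840381  0.17999042] [0.78559256 0.18179445 1.47412493]
window px [356.63627124 180.57862594] disc top if centred [357.44935666 176.39406572]
window px [192.28066768 247.41450298] disc top if centred [190.72744316 246.67277472]
```

View pics/c5.png

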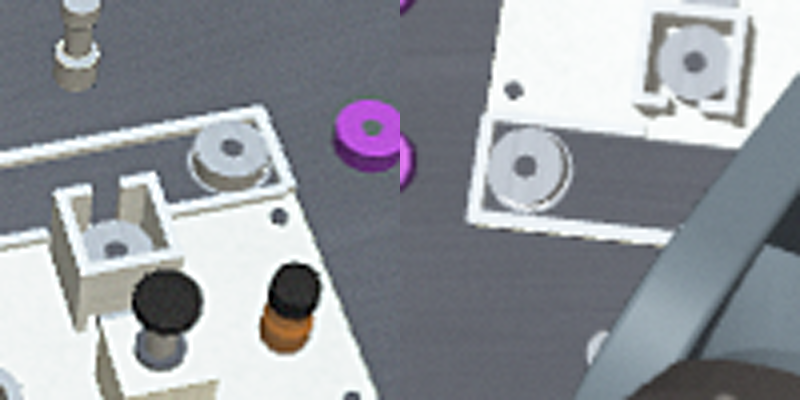

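The disc lies flat on the window. Its hole is at top-view pixel (191.3,246.5), against (190.7,246.7) if perfectly centred, so it's about 1–2 mm off. The plunger is up, the stack is in place and the robot is clear.

```bash
python3 -c "
from h import *
print(ticket.hand_in())"
```

```text
the job is handed in; nothing more can be done
None
```

I pressed the plunger fully once, nudged the single disc onto the window (about 1–2 mm off centre in both camera views), and handed the job in; the verdict was not shown.

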